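# Clamp the coin gate jig to the slotted press plate with a T-bolt

### The job

Clamp the green jig to the slotted steel plate with the T-bolt from the wooden holder: lower its head through the slot in front of the jig's fork, slide it along until the shank is fully home in the fork, then turn the brass nut clockwise so the head turns square under the slot and the nut draws up firmly on the fork. Go gently: never push or pull hard on the bolt, let the nut come down as it turns, tighten it snug but do not over-tighten, and leave the other parts on the counter where they are.

Things in the scene. Friction and masses are not known exactly. Their poses are not given: they have to be found in the camera images.
- tbolt_head (a point): Centre of the T-bolt's dark steel head, 26 mm long (its x axis) x 14 mm wide (y) x 9 mm thick; z points up the shank, 10 mm in diameter, which ends 69.5 mm above this point. The head passes down through the slot only with its length along the slot.
- nut_grip (a point): Centre of the brass nut's square grip, 18 x 18 mm (flats square to its x and y axes), 32 mm tall. Right under the grip is a round flange 30 mm in diameter, 4 mm thick: its top is 16 mm, its underside 20 mm below this point. At the start this point is 47 mm above the head's centre, its axes parallel to the head's.
- nut: The brass nut; origin on its axis at the flange's underside. Turned clockwise (seen from above) it screws down the shank on a coarse quick-action thread, which drags with about 0.06 N m: the loose bolt turns along with the nut until its head is stopped; released, the nut stays put. Once the flange bears on the fork the turning moment climbs steeply; about 0.6 N m is snug, 1 N m is too much.
- tbolt: The steel T-bolt, with nut about 0.22 kg; origin at the centre of the head's underside, x along the head's length, z up the shank. Starts upright in the holder's pocket, head down, free to be lifted straight out.
- plate: Fixed steel plate 240 (x) x 150 (y) x 45 mm (z); origin at the centre of its underside. A T-slot runs its whole length along x at y = 0: mouth 16 mm wide through lips 8 mm thick, and under them a channel 31 mm wide and 11 mm high whose floor is 26 mm above the origin. Top face 45 mm above the origin.
- jig: Green jig fixed on the plate, axes parallel to the plate's. Origin: the bolt axis's home in the fork, 4.2 mm below to 1.5 mm above the plate's top. The fork opens towards -x: two prongs, top 10 mm above the origin, reach to x = -17 mm, 13 mm apart about y = 0; the gap's bottom is at x = +5.5 mm. Base 10 mm high, 62 mm wide to x = +90 mm; rails up to 22 mm high beyond x = +61 mm.
- holder: Fixed wooden block 80 x 60 x 22 mm high with a pocket 12 mm deep for the bolt's head; origin under its centre.
- bushing: Loose steel bushing, 30 mm outside, 22 mm high; a bystander.
- flap: Loose black nylon coin gate flap, about 50 x 42 x 13 mm; a bystander.
- elbow: Loose brass chute elbow, about 65 x 70 x 30 mm; a bystander.
- gauge: Loose stainless feeler gauge block, about 75 x 18 x 22 mm; a bystander.
- jig_entry (a point): Point on the jig's frame 40 mm before the bolt's home (x = -40 mm, over the slot): a bolt lowered here is clear of the fork. Stops hidden in the slot under the jig let a head that is home turn only clockwise (seen from above) from along the slot, and halt it square across the slot.
Not all that is in view belongs to the job. What is shaped like the tbolt but blue or purple is not meant.

How it is judged:
By the outcome, as a careful person would: the job done as asked, in the order asked, and still so for the second after the job is handed in, with the robot touching nothing.
It also fails if it takes over 72 s, if anything falls off the work surface, if the arm or the gripper's body presses on something with over 40 N, if the wrist force passes 120 N, or if a joint passes its speed limit or range.

### The arm

A 6-joint arm with a two-finger parallel gripper is mounted at the origin on the work surface. World frame = base frame: x ahead of the robot, y to its left, z up, the work surface at z = 0. Lengths are in m, angles in degrees, forces in N, time in s.
With the tool pointing down it reaches from about 0.325 to 1 m from the base axis. Payload 5.1 kg.
Tool frame: the origin (TCP) lies at the very end of the fingers, on their centre line; the grasp point (between the pads) lies 19 mm behind it; x points along the fingers, z is the direction in which the jaws open and shut, and the axes are right-handed (so a half turn about x gives the same grasp; the last joint's range is limited). The gripper opens to 85 mm and grips with 20 to 120 N. Pads are 22 mm wide; open, the fingers measure 114 mm over their backs; the gripper's body (76 mm by 85 mm) begins 54 mm behind the grasp point. The pads swing forward as they close: fully open they stand 13 mm farther back than shut.
Start: joints at [-80.42, 7.093, 94.555, -0, 78.352, -4.733], TCP at [0.161, -0.63, 0.231] pointing down, gripper open.
Joint ranges: [-149.61, 149.61], [-58.7, 133.49], [1.44, 155.28], [-77.14, 257.14], [18.33, 153.61], [-166.67, 166.67]. Speed limits (degrees/s): [147.25, 147.25, 180, 180, 180, 180].

### API

Orientations are given as a 3x3 rotation matrix whose columns are the frame's x, y, z axes.
In Python, from station import read_state, snapshot, get_calibration, finish_job gives the robot as it stands.
- The arm moves only by the shell command python3 -m creep 'ROWS' [FORCE]. ROWS is text: rows parted by semicolons, each of 7 numbers parted by spaces: the turn, a rotation vector about the tool's x, y, z in degrees, then the shift along the tool's x, y, z in cm, then the gripper's target within -1 to 1 (shut at 1, half-way at 0, fully open at -1). In form: wx wy wz tx ty tz jaw; .... A call has 1 to 8 rows; each row shifts and turns the pose as measured when the row begins, along the tool's axes as they then stand; what a row does not reach is not made up. A row lasts 1/8 s, in which the tool goes at most 62.5 mm and 10.7 degrees, less where a joint would pass 70% of its speed; a pose out of reach is approached as far as the arm can. A call is refused whole if a number of a shift passes 6.25 or a number of a turn 10.7, either way. A call with a gripper value outside its range is refused whole. The fingers move at their own pace and stop on an object; FORCE is the grip in N (left out, the last holds). Time passes only in rows, so rows that do not move let the fingers close. It gives the time, the measured TCP pose, the force and the opening at its end, in the units of the state.
- read_state(): the state, without advancing time (a new reading comes with each control period).
- snapshot(name): name is "scene" or "top"; returns the picture (400x640x3 uint8, blue, green, red); there is no depth.
- get_calibration(name): a dict with "intrinsics" (3x3 intrinsics, pixels), "R" (3x3) and "t" (3): a world point X has camera coordinates R X + t. Camera axes: x right, y down, z forward; pixel columns grow to the right and rows downward; lengths in m; the calibration is good to about 2 mm. A picture is of the moment at which its call begins. get_calibration takes no time and is no camera call.
- finish_job(): hands the job in, once; it reports no verdict.
The state is a dict: "time_s": time; "q": joint angles; "dq": joint speeds; "tau": joint torques, N m; "tcp_pos": TCP position; "ee_rot": TCP orientation; "ft_force": force on the tool from outside, world axes, zero at the start; "ft_torque": the same for the moment, N m; "width": finger opening in m.
Only numpy, scipy, OpenCV 4.12 (cv2) and the standard library are available. Lean on these libraries where they do the work, as an engineer would, in place of code of your own. Each camera call takes 0.05 s, during which the arm holds its last target. There are 200 camera calls.

## Working session

There is one attempt and no reset: what is moved stays moved. The work goes in short steps, Python scripts to look and compute and a shell command to move; the robot and the scene stay as the last step left them, time stands still between calls to the robot, and variables do not carry over. Pictures are saved under pics/ and viewed, about 8 in all and at most 12, crops included, and the job is handed in when it is done.

```bash
mkdir -p pics; ls
python3 - <<'E'
from station import *
import cv2,numpy as np
for n in("scene","top"):
    cv2.imwrite(f"pics/{n}0.png",snapshot(n)); c=get_calibration(n); print(n,c)
s=read_state(); print(s)
E
```

```text
pics
scene {'intrinsics': array([[420.04698871,   0.        , 311.33184848],
       [  0.        , 420.04698871, 199.38445163],
       [  0.        ,   0.        ,   1.        ]]), 'R': array([[-0.58525065,  0.81082673, -0.00645735],
       [ 0.55054342,  0.39150761, -0.73730843],
       [-0.59530129, -0.43506529, -0.67552541]]), 't': array([ 0.37038611, -0.25547153,  1.21569937])}
top {'intrinsics': array([[399.57636192,   0.        , 318.09569341],
       [  0.        , 399.57636192, 202.63103137],
       [  0.        ,   0.        ,   1.        ]]), 'R': array([[ 2.39446520e-02, -9.99708807e-01,  2.99230577e-03],
       [-9.86972936e-01, -2.41157281e-02, -1.59068710e-01],
       [ 1.59094552e-01,  8.55520107e-04, -9.87262980e-01]]), 't': array([-0.01939352,  0.59530053,  0.89082866])}
{'time_s': 0.1, 'q': array([-8.04181271e+01,  7.13073777e+00,  9.46251718e+01,  1.79531433e-03,
        7.83523491e+01, -4.73073405e+00]), 'dq': array([ 0.00953005, -0.07276966, -0.21802122,  0.02748055,  0.01979858,
        0.04224587]), 'tau': array([ 4.47292950e-05, -4.24930608e+01, -3.66655397e+01, -4.44936393e-05,
        3.94707356e-03, -4.48361348e-06]), 'tcp_pos': array([ 0.16059784, -0.62928552,  0.23017609]), 'ee_rot': array([[-2.84254438e-04,  9.68962958e-01,  2.47205797e-01],
       [ 1.86821837e-03,  2.47205890e-01, -9.68961174e-01],
       [-9.99998214e-01,  1.86402898e-04, -1.88050377e-03]]), 'ft_force': array([ 0.22041671, -0.18818763, -0.03067102]), 'ft_torque': array([0.00991569, 0.02027035, 0.01608503]), 'width': 0.08537966676465684}
```

View pics/scene0.png

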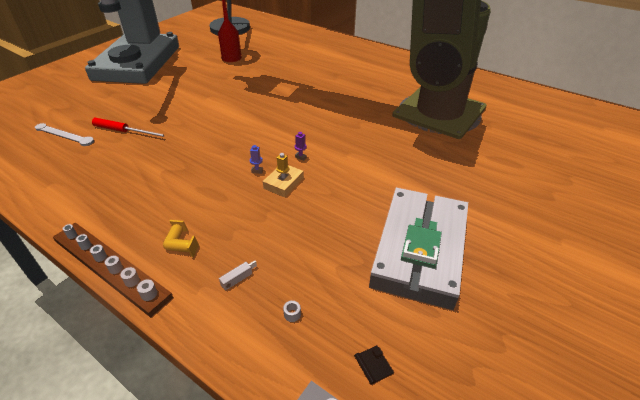

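View pics/top0.png

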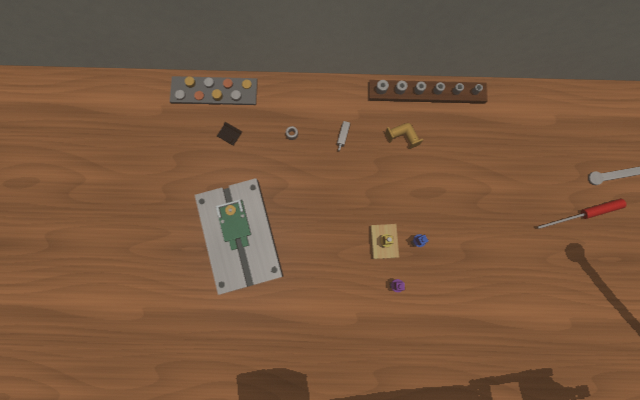

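The top view shows the holder at about (385,241) and the plate at about (238,236), with the fork towards the robot at about (239,246). Next I'll enlarge both areas.

Run:
```python
import cv2,numpy as np
t=cv2.imread("pics/top0.png"); s=cv2.imread("pics/scene0.png")
f=lambda im,x,y,w,h,k:cv2.resize(im[y:y+h,x:x+w],None,fx=k,fy=k,interpolation=cv2.INTER_CUBIC)
a=f(t,190,175,100,120,5) # 500x600
b=f(t,360,215,50,50,6); c=f(s,250,145,60,50,5)
o=np.zeros((600,800,3),np.uint8); o[:600,:500]=a; o[:300,500:]=b; o[300:550,500:800]=c
cv2.imwrite("pics/crop1.png",o)
```

```text
(no output)
```

View pics/crop1.png

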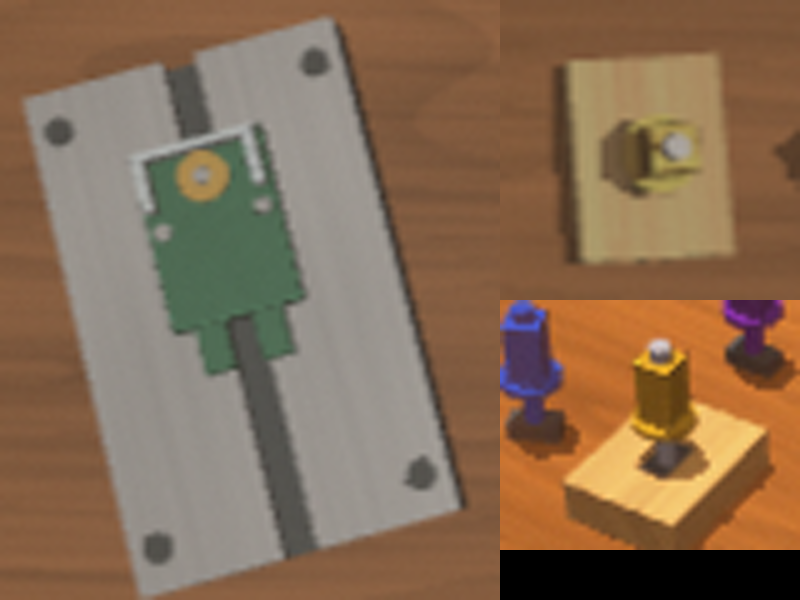

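```bash
cat > h.py <<'E'
from station import *
import numpy as np, cv2
from scipy.optimize import least_squares
def ray(n,uv,z):
    c=get_calibration(n); d=c["R"].T@np.linalg.solve(c["intrinsics"],[*uv,1]); o=-c["R"].T@c["t"]
    return o+d*(z-o[2])/d[2]
def proj(n,X):
    c=get_calibration(n); p=(c["R"]@np.atleast_2d(X).T).T+c["t"]; p=p@c["intrinsics"].T; return p[:,:2]/p[:,2:]
def yaw(a,b): d=b-a; return np.degrees(np.arctan2(d[1],d[0]))
E
python3 - <<'E'
from h import *
f=lambda x,y,k,ox,oy:((x+.5)/k-.5+ox,(y+.5)/k-.5+oy)
P=[ray("top",f(x,y,5,190,175),.045) for x,y in((24,99),(333,18),(462,508),(143,598))]
print("plate",np.mean(P,0),[np.linalg.norm(P[i]-P[i-1]) for i in range(4)],yaw(P[3],P[0]),yaw(P[2],P[1]),yaw(P[1],P[0])-90,yaw(P[2],P[3])-90)
# slot centre near/far ends, fork prong tips etc
s0=ray("top",f(300,553,5,190,175),.045); s1=ray("top",f(182,68,5,190,175),.045); print("slot",s0,s1,yaw(s0,s1))
for nm,p in dict(baseTop_r=(305,298),base_l=(175,333),prL_out=(210,375),prR_out=(296,352),gapL=(238,368),gapR=(268,360)).items():print(nm,ray("top",f(*p,5,190,175),.055+.0))
H=[ray("top",f(x,y,6,360,215),.022) for x,y in((67,62),(218,53),(235,253),(80,262))]
print("holder",np.mean(H,0),[np.linalg.norm(H[i]-H[i-1]) for i in range(4)],yaw(H[3],H[0]),yaw(H[2],H[1]))
print("shank top",ray("top",f(177,147,6,360,215),.084),ray("scene",f(160,47,5,250,145),.084))
t=cv2.imread("pics/top0.png"); s=cv2.imread("pics/scene0.png")
g=lambda im,x,y,w,h,k:cv2.resize(im[y:y+h,x:x+w],None,fx=k,fy=k,interpolation=cv2.INTER_CUBIC)
o=np.zeros((600,800,3),np.uint8)
o[:,:480]=g(s,365,185,120,120,5)[:600,:480]; o[:300,480:]=g(s,265,148,32,30,10); o[300:,480:]=g(t,370,225,32,30,10)
cv2.imwrite("pics/crop2.png",o)
E
```

```text
plate [0.51586683 0.18028694 0.045     ] [np.float64(0.23928092971649773), np.float64(0.15010446674493652), np.float64(0.23817487611469906), np.float64(0.14970583381850225)] 17.2096388467167 17.115959119437473 16.521176380241243 16.94279216253939
slot [0.40170945 0.14647038 0.045     ] [0.6252996  0.21382855 0.045     ] 16.76531001890343
baseTop_r [0.51710821 0.14841939 0.055     ]
base_l [0.49962896 0.20717251 0.055     ]
prL_out [0.48089017 0.1900199  0.055     ]
prR_out [0.49229698 0.15128154 0.055     ]
gapL [0.4843772  0.17741151 0.055     ]
gapR [0.48834543 0.16389809 0.055     ]
holder [ 0.51185206 -0.16525414  0.022     ] [np.float64(0.07910871428149266), np.float64(0.060487546319746226), np.float64(0.0792559619811491), np.float64(0.06126552601881349)] 3.8803462472380663 4.444382533516059
shank top [ 0.51146553 -0.16490352  0.084     ] [ 0.5132341  -0.16650665  0.084     ]
```

View pics/crop2.png

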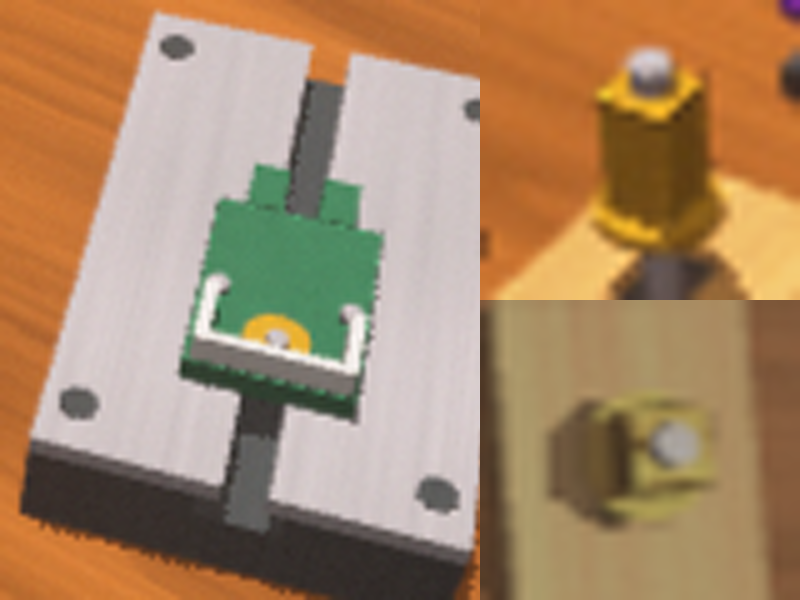

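Run:
```python
from h import *
f=lambda x,y,k,ox,oy:((x+.5)/k-.5+ox,(y+.5)/k-.5+oy)
S=lambda x,y,z:ray("scene",f(x,y,5,365,185),z)
a,b,c=S(155,12,.045),S(33,440,.045),S(470,550,.045)
print("corners",a,b,c,yaw(a,b),yaw(c,b)-90,np.linalg.norm(a-b),np.linalg.norm(c-b),"centre",(a+c)/2)
s0=S(331,50,.045);s1=S(246,495,.045);print("slot",s0,s1,yaw(s0,s1))
print("prongs", S(255,163,.053),S(361,186,.053))
G=[ray("scene",f(x-480,y,10,265,148),.0775) for x,y in((597,95),(660,120),(706,80))]
print("grip",G,yaw(G[0],G[1]),yaw(G[1],G[2]),[np.linalg.norm(G[i]-G[i+1]) for i in (0,1)],"centre",(G[0]+G[2])/2)
s=cv2.imread("pics/scene0.png");t=cv2.imread("pics/top0.png")
g=lambda im,x,y,w,h,k:cv2.resize(im[y:y+h,x:x+w],None,fx=k,fy=k,interpolation=cv2.INTER_CUBIC)
o=np.hstack([g(s,260,162,46,36,12)[:432],g(t,376,228,20,36,12)])
cv2.imwrite("pics/crop3.png",cv2.convertScaleAbs(o,alpha=1.4,beta=20))
```

```text
corners [0.42430474 0.07275961 0.045     ] [0.65379926 0.14436388 0.045     ] [0.60908143 0.2852646  0.045     ] 17.328372184659784 -162.39205827804415 0.24040571393911386 0.14782658172242402 centre [0.51669308 0.1790121  0.045     ]
slot [0.40344892 0.14427293 0.045     ] [0.63198624 0.21499891 0.045     ] 17.19584876638017
prongs [0.49160224 0.15009124 0.053     ] [0.4794144  0.18890826 0.053     ]
grip [array([ 0.52221416, -0.17489811,  0.0775    ]), array([ 0.52128621, -0.15781016,  0.0775    ]), array([ 0.5039175 , -0.15865876,  0.0775    ])] 93.10836150266266 -177.2028461099266 [np.float64(0.01711312650714801), np.float64(0.017389432407729246)] centre [ 0.51306583 -0.16677843  0.0775    ]
```

View pics/crop3.png

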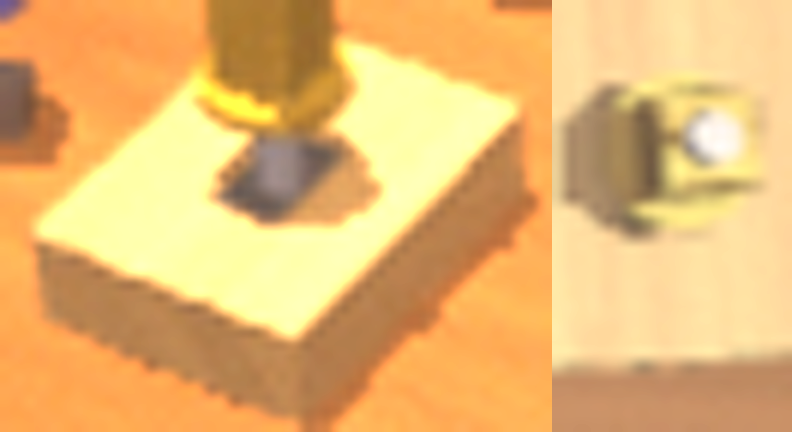

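The pocket and so the head run along the holder's long side, with a yaw of about +3.5°, and the bolt is at about (0.5125, -0.166). The slot yaw is about 17.1° and home is about (0.502, 0.175). Next is a helper that prints rows for me to type.

```bash
cat >> h.py <<'E'
from scipy.spatial.transform import Rotation as Ro
def Rt(y):
    y=np.radians(y); z=np.array([np.cos(y),np.sin(y),0]); x=np.array([0,0,-1.]); return np.column_stack([x,np.cross(z,x),z])
def plan(pos,y,n,jaw):
    "rows from here to vertical tool at pos with jaw-axis yaw y (shortest signed by given y vs current, ccw +)"
    s=read_state(); p,R=s["tcp_pos"],s["ee_rot"]; y0=np.degrees(np.arctan2(R[1,2],R[0,2])); out=[]
    for i in range(1,n+1):
        q=s["tcp_pos"]+(np.array(pos)-s["tcp_pos"])*i/n; Q=Rt(y0+(y-y0)*i/n)
        w=Ro.from_matrix(R.T@Q).as_rotvec(degrees=True); t=R.T@(q-p)*100
        out.append(" ".join("%.2f"%v for v in (*w,*t))+f" {jaw}"); p,R=q,Q
    for i in range(0,n,8): print("; ".join(out[i:i+8]))
def st():
    s=read_state();R=s["ee_rot"]
    print("t%.2f"%s["time_s"],"p",np.round(s["tcp_pos"]*1000,1),"yaw %.2f"%np.degrees(np.arctan2(R[1,2],R[0,2])),"tilt",np.round(R[:2,0],4),"F",np.round(s["ft_force"],1),"M",np.round(s["ft_torque"],3),"w %.1f"%(s["width"]*1000),"q6 %.1f"%s["q"][5])
E
python3 -c "
from h import *
plan([.5125,-.166,.16],93.5,18,0)"
```

```text
-9.40 -0.11 -0.02 0.39 2.53 -2.01 0; -9.40 0.00 0.00 0.39 2.82 -1.57 0; -9.40 0.00 0.00 0.39 3.04 -1.09 0; -9.40 0.00 0.00 0.39 3.18 -0.58 0; -9.40 0.00 0.00 0.39 3.23 -0.05 0; -9.40 0.00 0.00 0.39 3.20 0.48 0; -9.40 0.00 0.00 0.39 3.08 0.99 0; -9.40 0.00 0.00 0.39 2.87 1.48 0
-9.40 0.00 0.00 0.39 2.59 1.93 0; -9.40 0.00 0.00 0.39 2.24 2.33 0; -9.40 0.00 0.00 0.39 1.83 2.66 0; -9.40 0.00 0.00 0.39 1.37 2.93 0; -9.40 0.00 0.00 0.39 0.87 3.11 0; -9.40 0.00 0.00 0.39 0.35 3.21 0; -9.40 0.00 0.00 0.39 -0.18 3.23 0; -9.40 0.00 0.00 0.39 -0.70 3.16 0
-9.40 0.00 0.00 0.39 -1.21 3.00 0; -9.40 0.00 0.00 0.39 -1.68 2.76 0
```

```bash
python3 -m creep '-9.4 -0.1 0 0.4 2.5 -2.0 0; -9.4 0 0 0.4 2.8 -1.6 0; -9.4 0 0 0.4 3.0 -1.1 0; -9.4 0 0 0.4 3.2 -0.6 0; -9.4 0 0 0.4 3.2 0 0; -9.4 0 0 0.4 3.2 0.5 0; -9.4 0 0 0.4 3.1 1.0 0; -9.4 0 0 0.4 2.9 1.5 0' 40; python3 -m creep '-9.4 0 0 0.4 2.6 1.9 0; -9.4 0 0 0.4 2.2 2.3 0; -9.4 0 0 0.4 1.8 2.7 0; -9.4 0 0 0.4 1.4 2.9 0; -9.4 0 0 0.4 0.9 3.1 0; -9.4 0 0 0.4 0.4 3.2 0; -9.4 0 0 0.4 -0.2 3.2 0; -9.4 0 0 0.4 -0.7 3.2 0'; python3 -c "
from h import *
st();plan([.5125,-.166,.12],93.5,6,0)"
```

```text
time_s: 1.1
tcp_pos: [0.315, -0.4133, 0.1928]
ee_rot: [[-0.002, -0.031, 1.0], [0.007, 1.0, 0.031], [-1.0, 0.007, -0.002]]
ft_force: [-0.1, -0.5, -0.2]
width: 0.0426
time_s: 2.1
tcp_pos: [0.4599, -0.1888, 0.1574]
ee_rot: [[-0.006, -0.983, 0.182], [0.011, 0.182, 0.983], [-1.0, 0.008, 0.01]]
ft_force: [-0.4, -1.0, 0.1]
width: 0.0428
t2.10 p [ 459.9 -188.8  157.4] yaw 79.49 tilt [-0.006  0.011] F [-0.4 -1.   0.1] M [-0.006 -0.012 -0.042] w 42.8 q6 -108.3
-2.33 0.57 -0.44 0.62 -0.80 0.53 0; -2.34 0.00 0.00 0.62 -0.81 0.50 0; -2.34 0.00 0.00 0.62 -0.83 0.47 0; -2.34 0.00 0.00 0.62 -0.85 0.43 0; -2.34 0.00 0.00 0.62 -0.87 0.40 0; -2.34 0.00 0.00 0.62 -0.88 0.36 0
```

```bash
python3 -m creep '-2.3 0.6 -0.4 0.6 -0.8 0.5 0; -2.3 0 0 0.6 -0.8 0.5 0; -2.3 0 0 0.6 -0.8 0.5 0; -2.3 0 0 0.6 -0.9 0.4 0; -2.3 0 0 0.6 -0.9 0.4 0; -2.3 0 0 0.6 -0.9 0.4 0; 0 0 0 0 0 0 0; 0 0 0 0 0 0 0'>/dev/null; python3 -c "
from h import *
st();plan([.5125,-.166,.0495],93.5,5,0)
s=snapshot('scene');t=snapshot('top')
g=lambda im,x,y,w,h,k:cv2.resize(im[y:y+h,x:x+w],None,fx=k,fy=k,interpolation=cv2.INTER_CUBIC)
cv2.imwrite('pics/a1.png',np.hstack([g(s,245,110,70,90,6)[:540],g(t,360,210,60,90,6)]))
"
```

```text
t3.10 p [ 515.3 -165.   117.2] yaw 93.98 tilt [-0.0038 -0.0008] F [-0.2  0.2  0.7] M [-0.02   0.06  -0.002] w 42.7 q6 -117.3
0.10 -0.03 -0.22 1.35 0.05 -0.01 0; 0.10 0.00 0.00 1.35 0.06 -0.02 0; 0.10 0.00 0.00 1.35 0.06 -0.02 0; 0.10 0.00 0.00 1.35 0.06 -0.02 0; 0.10 0.00 0.00 1.35 0.06 -0.02 0
```

View pics/a1.png

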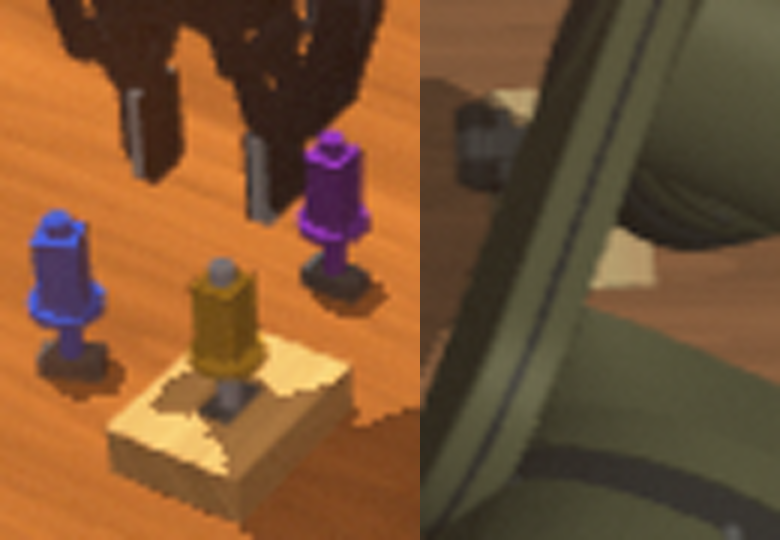

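```bash
python3 -m creep '0.1 0 -0.2 1.35 0.1 0 0; 0.1 0 0 1.35 0.05 0 0; 0.1 0 0 1.35 0.05 0 0; 0.1 0 0 1.3 0.05 0 0; 0.1 0 0 1.2 0 0 0; 0 0 0 0 0 0 0' >/dev/null; python3 -c "
from h import *
st();plan([.5125,-.166,.0495],93.5,2,0)
s=snapshot('scene')
g=lambda im,x,y,w,h,k:cv2.resize(im[y:y+h,x:x+w],None,fx=k,fy=k,interpolation=cv2.INTER_CUBIC)
cv2.imwrite('pics/a2.png',g(s,245,120,70,70,8))
"
```

```text
t3.95 p [ 511.  -165.1   46.1] yaw 93.38 tilt [-0.002   0.0003] F [-0.3  0.1  0.6] M [-0.012  0.034 -0.012] w 42.7 q6 -117.0
-0.06 0.02 -0.11 -0.17 -0.07 -0.05 0; -0.06 0.00 0.00 -0.17 -0.07 -0.05 0
```

View pics/a2.png

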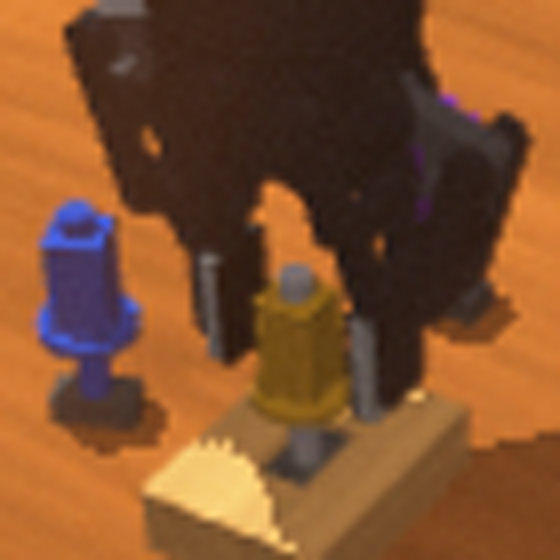

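```bash
python3 -m creep '0 0 0 -0.2 -0.07 -0.05 0; 0 0 0 -0.15 -0.07 -0.05 0; 0 0 0 0 0 0 0.3; 0 0 0 0 0 0 0.5; 0 0 0 0 0 0 0.7; 0 0 0 0 0 0 0.9; 0 0 0 0 0 0 1' 40 >/dev/null; python3 -c "
from h import *
st()"
```

```text
t4.88 p [ 514.8 -167.    53. ] yaw 93.39 tilt [ 0.0034 -0.0021] F [ 0.6  0.5 -0.1] M [-0.021  0.015  0.013] w 17.1 q6 -117.0
```

```bash
python3 -m creep '0 0 0 0 0 0 1; 0 0 0 0 0 0 1'>/dev/null; python3 -c "
from h import *
st()"; python3 -m creep '0 0 0 -0.5 0 0 1; 0 0 0 -0.7 0 0 1; 0 0 0 -1 0 0 1; 0 0 0 -2 0 0 1; 0 0 0 -2 0 0 1; 0 0 0 -2 0 0 1;0 0 0 0 0 0 1;0 0 0 0 0 0 1' >/dev/null; python3 -c "
from h import *
st()
u=np.array([np.cos(np.radians(17.1)),np.sin(np.radians(17.1))]); home=np.array([.5022,.1752]); e=home-.04*u; print(e)
plan([*(e),.14],93.39+13.6,10,1)
s=snapshot('scene')
g=lambda im,x,y,w,h,k:cv2.resize(im[y:y+h,x:x+w],None,fx=k,fy=k,interpolation=cv2.INTER_CUBIC)
cv2.imwrite('pics/a3.png',g(s,245,80,80,100,6))
"
```

```text
t5.12 p [ 514.9 -167.    53. ] yaw 93.39 tilt [ 0.0035 -0.0021] F [-0.5  0.2  0.9] M [ 0.011 -0.021 -0.037] w 17.3 q6 -117.0
t6.12 p [ 513.  -166.3  138.2] yaw 93.39 tilt [ 0.0009 -0.0012] F [-0.2  0.  -2.5] M [-0.01  -0.024 -0.009] w 17.1 q6 -117.0
[0.46396828 0.16343839]
-1.36 -0.07 0.05 -0.02 0.29 3.32 1; -1.36 0.00 0.00 -0.02 0.22 3.33 1; -1.36 0.00 0.00 -0.02 0.14 3.33 1; -1.36 0.00 0.00 -0.02 0.06 3.33 1; -1.36 0.00 0.00 -0.02 -0.02 3.33 1; -1.36 0.00 0.00 -0.02 -0.10 3.33 1; -1.36 0.00 0.00 -0.02 -0.18 3.33 1; -1.36 0.00 0.00 -0.02 -0.26 3.32 1
-1.36 0.00 0.00 -0.02 -0.34 3.32 1; -1.36 0.00 0.00 -0.02 -0.42 3.31 1
```

View pics/a3.png

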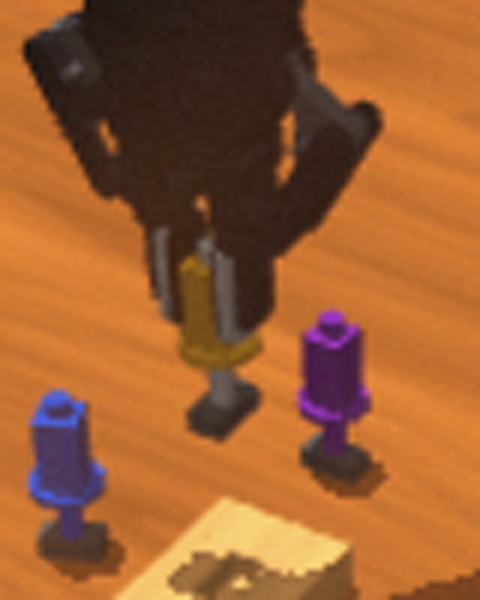

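The bolt is held, with 2.5 N of weight, and the head is out of the pocket. I'll carry it to the entry.

```bash
python3 -m creep '-1.4 -0.1 0 0 0.3 1.5 1; -1.4 0 0 0 0.2 3.2 1; -1.4 0 0 0 0.1 3.3 1; -1.4 0 0 0 0.1 3.3 1; -1.4 0 0 0 0 3.3 1; -1.4 0 0 0 -0.1 3.3 1; -1.4 0 0 0 -0.2 3.3 1; -1.4 0 0 0 -0.3 3.3 1' >/dev/null;  python3 -m creep '-1.4 0 0 0 -0.3 3.3 1; -1.3 0 0 0 -0.4 3.3 1; 0 0 0 0 0 1.5 1; 0 0 0 0 0 0 1; 0 0 0 0 0 0 1' >/dev/null; python3 -c "
from h import *
st()
plan([.464,.1634,.115],107.1,4,1)"
```

```text
t7.80 p [443.5 172.  128.7] yaw 108.38 tilt [-0.0191  0.0041] F [ 0.4 -0.2 -2.9] M [-0.007 -0.052 -0.022] w 17.0 q6 -94.1
0.33 0.57 -0.97 0.33 -0.42 -0.37 1; 0.32 0.00 0.00 0.34 -0.42 -0.36 1; 0.32 0.00 0.00 0.34 -0.42 -0.36 1; 0.32 0.00 0.00 0.34 -0.42 -0.36 1
```

```bash
python3 -m creep '0.3 0.6 -1 0.3 -0.4 -0.4 1; 0.3 0 0 0.3 -0.4 -0.4 1; 0.3 0 0 0.3 -0.4 -0.4 1; 0.3 0 0 0.3 -0.4 -0.4 1; 0 0 0 0 0 0 1; 0 0 0 0 0 0 1' >/dev/null; python3 -c "
from h import *
st()
plan([.464,.1634,.115],107.1,2,1)
s=snapshot('scene');t=snapshot('top')
g=lambda im,x,y,w,h,k:cv2.resize(im[y:y+h,x:x+w],None,fx=k,fy=k,interpolation=cv2.INTER_CUBIC)
cv2.imwrite('pics/b1.png',g(s,365,110,100,100,6))
cv2.imwrite('pics/b1t.png',t)
"
```

```text
t8.55 p [465.9 158.4 115.4] yaw 106.85 tilt [ 0.0015 -0.0014] F [-0.1 -0.3 -3. ] M [-0.011  0.023  0.013] w 17.1 q6 -94.2
-0.13 -0.11 0.06 0.02 0.02 0.27 1; -0.13 0.00 0.00 0.02 0.02 0.27 1
```

View pics/b1.png

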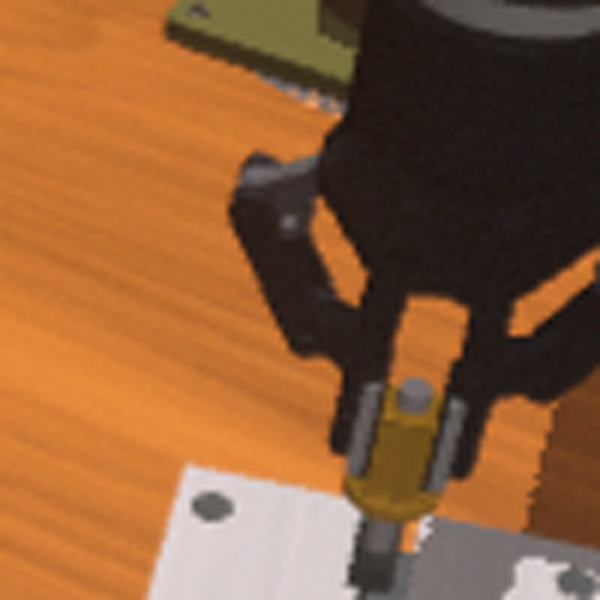

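```bash
python3 -c "
from h import *
f=lambda x,y,k,ox,oy:((x+.5)/k-.5+ox,(y+.5)/k-.5+oy)
X=ray('scene',f(415,384,6,365,110),.1464);print('shank top',X)
tcp=np.array([.4659,.1584,.1154])
for h in (.1464,.085):print(np.array(proj('scene',[.4659,.1584,h])[0]-[365,110])*6)
print(X-tcp)
g=lambda im,x,y,w,h,k:cv2.resize(im[y:y+h,x:x+w],None,fx=k,fy=k,interpolation=cv2.INTER_CUBIC)
s=snapshot('scene');
cv2.imwrite('pics/b2.png',g(s,400,165,60,60,10))
"
```

```text
shank top [0.46266757 0.15629503 0.1464    ]
[414.60210742 389.44563849]
[378.20699048 537.45582462]
[-0.00323243 -0.00210497  0.031     ]
```

View pics/b2.png

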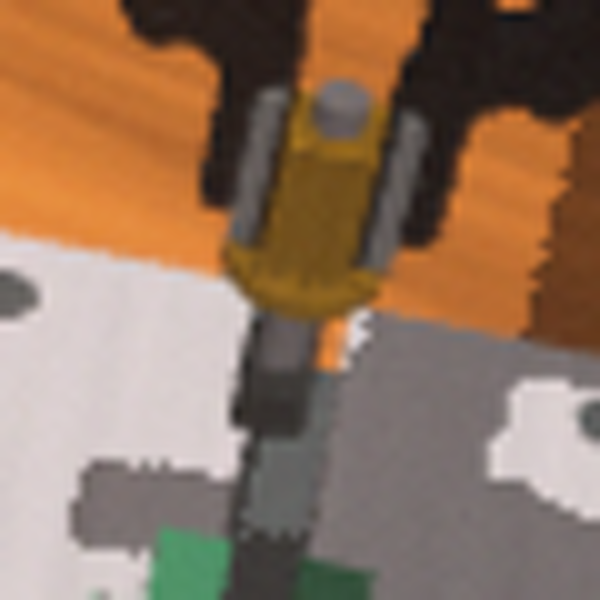

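```bash
python3 -c "
from h import *
f=lambda x,y,k,ox,oy:((x+.5)/k-.5+ox,(y+.5)/k-.5+oy)
n=np.array([-.294,.956,0]);u=np.array([.956,.294,0])
X=ray('scene',f(270,428,10,400,165),.0724);print('head front',X,X@n,X@u)
X=ray('scene',f(341,91,10,400,165),.1464);print('shank',X,X@n,X@u)
tcp=np.array([.4659,.1584,.1154]);print(tcp@n,tcp@u)
# slot edges in scene0 (crop2, x5) : far part between plate end and fork
for a,b in (((312,45),(350,55)),((287,208),(321,214))):
  A=ray('scene',f(*a,5,365,185),.045);B=ray('scene',f(*b,5,365,185),.045);print(A@n,B@n,(A@n+B@n)/2,A@u)
# prong gap / home
for p in ((255,163),(361,186)): P=ray('scene',f(*p,5,365,185),.053);print('prong',P@n,P@u)
plan([*(tcp[:2]+(.0203-tcp@n)*n[:2]),.1],107.1,3,1)
"
```

```text
head front [0.47419492 0.16150024 0.0724    ] 0.014980918842545238 0.5008114155287864
shank [0.46295583 0.15622529 0.1464    ] 0.013242367658478048 0.4885160111879142
0.014455800000000033 0.49196999999999996
0.011344516211251297 0.027234283366250084 0.01928939978875069 0.42742399448771917
0.014404200642802149 0.027300698286541875 0.02085244946467201 0.5265535177994524
prong -0.0010438290235870484 0.5140985695673994
prong 0.03964845875082244 0.5138591980991315
-0.08 -0.11 0.08 0.52 0.00 0.19 1; -0.08 0.00 0.00 0.52 -0.00 0.19 1; -0.08 0.00 0.00 0.52 -0.00 0.19 1
```

```bash
python3 -m creep '-0.1 -0.1 0 0.5 0 0.18 1; -0.1 0 0 0.5 0 0.17 1; 0 0 0 0.5 0 0.17 1; 0 0 0 0.5 0 0 1; 0 0 0 0 0 0 1; 0 0 0 0 0 0 1' >/dev/null
cat >> h.py <<'E'
def nu():
    s=read_state();n=np.array([-.294,.956,0]);u=np.array([.956,.294,0]);p=s["tcp_pos"];R=s["ee_rot"]
    print("t%.2f n %.1f u %.1f z %.1f"%(s["time_s"],1e3*p@n,1e3*p@u,1e3*p[2]),"Fn %.1f Fu %.1f Fz %.1f"%(s["ft_force"]@n,s["ft_force"]@u,s["ft_force"][2]),"M",np.round(s["ft_torque"],3),"yaw %.2f"%np.degrees(np.arctan2(R[1,2],R[0,2])),"tilt",np.round(R[:2,0]*1e3,1),"w %.1f q6 %.1f"%(s["width"]*1e3,s["q"][5]))
E
python3 -c "
from h import *
nu()"
```

```text
t9.45 n 20.6 u 491.5 z 93.8 Fn -0.3 Fu 0.1 Fz -3.0 M [ 0.046 -0.02   0.006] yaw 107.13 tilt [0.8 0.3] w 17.0 q6 -93.9
```

```bash
python3 -m creep '0 0 0 0 0 -0.09 1; 0 0 0 0.3 0 0 1; 0 0 0 0.2 0 0 1; 0 0 0 0 0 0 1'>/dev/null; python3 -c "
from h import *
nu()";  python3 -m creep '0 0 0 0.15 0 0 1; 0 0 0 0.15 0 0 1; 0 0 0 0 0 0 1' >/dev/null; python3 -c "
from h import *
nu()"
```

```text
t9.95 n 19.5 u 491.9 z 89.0 Fn -1.0 Fu 0.5 Fz -2.6 M [-0.012  0.038  0.034] yaw 107.12 tilt [1.7 0.5] w 17.0 q6 -94.0
t10.32 n 19.5 u 491.9 z 85.8 Fn 0.2 Fu 0.5 Fz -1.1 M [0.029 0.024 0.008] yaw 107.12 tilt [1.7 0.5] w 17.0 q6 -94.0
```

```bash
python3 -m creep '0 0 0 0.1 0 0 1; 0 0 0 0.05 0 0 1; 0 0 0 0 0 0 1' >/dev/null; python3 -c "
from h import *
nu()"
```

```text
t10.70 n 19.5 u 492.0 z 84.2 Fn -0.3 Fu -0.2 Fz -2.4 M [ 0.028 -0.007  0.011] yaw 107.12 tilt [1.9 0.5] w 17.2 q6 -94.0
```

```bash
python3 -m creep '0 0 0 0.15 0 0 1; 0 0 0 0.15 0 0 1; 0 0 0 0 0 0 1' >/dev/null; python3 -c "
from h import *
nu()"; python3 -m creep '0 0 0 0.15 0 0 1; 0 0 0 0.15 0 0 1; 0 0 0 0 0 0 1' >/dev/null; python3 -c "
from h import *
nu()"
```

```text
t11.07 n 19.5 u 492.0 z 81.0 Fn 0.1 Fu 0.9 Fz -1.9 M [-0.023  0.007  0.022] yaw 107.12 tilt [1.8 0.5] w 17.4 q6 -94.0
t11.45 n 19.5 u 492.0 z 77.8 Fn 0.2 Fu 1.1 Fz -1.8 M [-0.037 -0.026  0.036] yaw 107.12 tilt [1.8 0.5] w 17.2 q6 -94.0
```

```bash
python3 -m creep '0 0 0 0.15 0 0 1; 0 0 0 0.15 0 0 1; 0 0 0 0.15 0 0 1; 0 0 0 0 0 0 1' >/dev/null; python3 -c "
from h import *
nu()"; python3 -m creep '0 0 0 0.1 0 0 1; 0 0 0 0.1 0 0 1; 0 0 0 0 0 0 1' >/dev/null; python3 -c "
from h import *
nu()"
```

```text
t11.95 n 19.5 u 491.9 z 72.9 Fn -1.0 Fu -0.9 Fz -2.4 M [-0.004  0.017  0.012] yaw 107.12 tilt [1.7 0.5] w 17.5 q6 -94.0
t12.32 n 19.5 u 492.0 z 70.8 Fn -0.6 Fu -0.3 Fz -3.0 M [ 0.006 -0.028  0.031] yaw 107.12 tilt [1.8 0.5] w 17.2 q6 -94.0
```

```bash
python3 -m creep '0 0 0 0.1 0 0 1; 0 0 0 0 0 0 1' >/dev/null; python3 -c "
from h import *
nu()"; python3 -m creep '0 0 0 0.07 0 0 1; 0 0 0 0 0 0 1' >/dev/null; python3 -c "
from h import *
nu()"
```

```text
t12.57 n 19.5 u 492.1 z 69.8 Fn 0.1 Fu 0.4 Fz -1.7 M [-0.008 -0.012 -0.061] yaw 107.12 tilt [1.9 0.5] w 17.0 q6 -94.0
t12.82 n 19.5 u 492.1 z 69.1 Fn 0.3 Fu -0.8 Fz -1.7 M [ 0.036 -0.067 -0.032] yaw 107.12 tilt [2.  0.6] w 17.3 q6 -94.0
```

```bash
python3 -m creep '0 0 0 -0.07 -0.2 0 1; 0 0 0 0 -0.4 0 1; 0 0 0 0 -0.4 0 1; 0 0 0 0 -0.4 0 1; 0 0 0 0 -0.3 0 1; 0 0 0 0 0 0 1' >/dev/null; python3 -c "
from h import *
nu()"; python3 -m creep '0 0 0 0 -0.2 0 1; 0 0 0 0 -0.2 0 1; 0 0 0 0 -0.2 0 1; 0 0 0 0 0 0 1' >/dev/null; python3 -c "
from h import *
nu()"
```

```text
t13.57 n 19.5 u 510.8 z 70.0 Fn 0.1 Fu -0.1 Fz -2.2 M [-0.032 -0.005  0.011] yaw 107.12 tilt [2.5 0.7] w 17.5 q6 -93.9
t14.07 n 19.5 u 517.0 z 69.9 Fn 0.1 Fu 0.4 Fz -1.9 M [-0.038 -0.041  0.043] yaw 107.12 tilt [2.2 0.6] w 17.4 q6 -93.8
```

```bash
python3 -m creep '0 0 0 0 -0.2 0 1; 0 0 0 0 -0.2 0 1; 0 0 0 0 -0.2 0 1; 0 0 0 0 0 0 1' >/dev/null; python3 -c "
from h import *
nu()"; python3 -m creep '0 0 0 0 -0.2 0 1; 0 0 0 0 -0.2 0 1; 0 0 0 0 -0.2 0 1; 0 0 0 0 0 0 1' >/dev/null; python3 -c "
from h import *
nu()"
```

```text
t14.57 n 19.5 u 523.4 z 69.9 Fn 0.3 Fu -0.5 Fz -1.6 M [-0.01   0.01  -0.022] yaw 107.12 tilt [2.2 0.6] w 17.8 q6 -93.8
t15.07 n 19.5 u 529.8 z 69.9 Fn 1.0 Fu 0.4 Fz -2.9 M [ 0.02  -0.028 -0.028] yaw 107.12 tilt [2.2 0.6] w 17.7 q6 -93.7
```

```bash
for i in 1; do python3 -m creep '0 0 0 0 -0.15 0 1; 0 0 0 0 -0.1 0 1; 0 0 0 0 0 0 1' >/dev/null; python3 -c "
from h import *
nu()"; python3 -m creep '0 0 0 0 -0.1 0 1; 0 0 0 0 0 0 1' >/dev/null; python3 -c "
from h import *
nu()"; python3 -m creep '0 0 0 0 -0.1 0 1; 0 0 0 0 0 0 1' >/dev/null; python3 -c "
from h import *
nu()"; done
```

```text
t15.45 n 19.5 u 532.4 z 69.9 Fn 0.0 Fu 0.1 Fz -1.8 M [-0.031 -0.046 -0.013] yaw 107.12 tilt [2.1 0.6] w 17.1 q6 -93.7
t15.70 n 19.5 u 533.4 z 69.9 Fn 0.2 Fu 0.5 Fz -2.7 M [-0.038  0.016  0.058] yaw 107.12 tilt [1.9 0.6] w 17.2 q6 -93.7
t15.95 n 19.5 u 534.5 z 69.9 Fn -0.2 Fu 0.2 Fz -1.7 M [-0.04  -0.032 -0.002] yaw 107.12 tilt [2.  0.6] w 17.2 q6 -93.7
```

```bash
python3 -m creep '0 0 0 0 -0.08 0 1; 0 0 0 0 0 0 1' >/dev/null; python3 -c "
from h import *
nu()"; python3 -m creep '0 0 0 0 -0.06 0 1; 0 0 0 0 0 0 1' >/dev/null; python3 -c "
from h import *
nu()"; python3 -m creep '0 0 0 0 -0.06 0 1; 0 0 0 0 0 0 1' >/dev/null; python3 -c "
from h import *
nu()"
```

```text
t16.20 n 19.5 u 535.3 z 69.9 Fn -0.5 Fu 0.5 Fz -2.0 M [-0.039  0.032  0.001] yaw 107.12 tilt [1.9 0.6] w 17.3 q6 -93.7
t16.45 n 19.5 u 535.9 z 69.8 Fn -0.6 Fu -0.9 Fz -2.4 M [-0.016 -0.014 -0.012] yaw 107.12 tilt [1.8 0.5] w 17.1 q6 -93.7
t16.70 n 19.5 u 536.0 z 69.7 Fn -0.5 Fu -0.5 Fz -1.4 M [0.002 0.074 0.045] yaw 107.12 tilt [0.4 0.1] w 17.3 q6 -93.7
```

```bash
python3 -m creep '0 0 0 0 -0.08 0 1; 0 0 0 0 0 0 1' >/dev/null; python3 -c "
from h import *
nu()"; python3 -m creep '0 0 0 0 -0.08 0 1; 0 0 0 0 0 0 1' >/dev/null; python3 -c "
from h import *
nu()
s=snapshot('scene')
g=lambda im,x,y,w,h,k:cv2.resize(im[y:y+h,x:x+w],None,fx=k,fy=k,interpolation=cv2.INTER_CUBIC)
cv2.imwrite('pics/c1.png',g(s,395,165,65,65,9))"
```

```text
t16.95 n 19.5 u 536.1 z 69.5 Fn 0.6 Fu -1.5 Fz -1.0 M [-0.045  0.232  0.006] yaw 107.12 tilt [-1.5 -0.5] w 16.8 q6 -93.7
t17.20 n 19.6 u 536.2 z 69.3 Fn 1.0 Fu -2.1 Fz -0.2 M [-0.154  0.412 -0.013] yaw 107.13 tilt [-3.5 -1.1] w 17.5 q6 -93.7
```

View pics/c1.png

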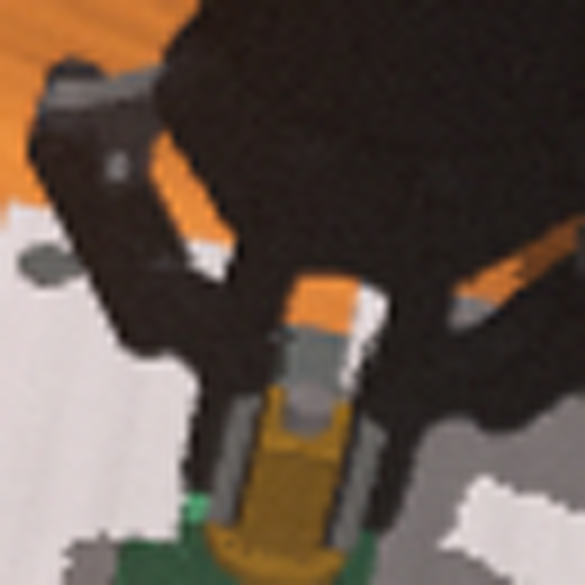

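Moment and tilt rise at u ≈ 536, which matches the predicted home of about 535, so the shank is at the gap's bottom. I'll ease back about 0.5 mm to relieve it.

```bash
python3 -m creep '0 0 0 0 0.05 0 1; 0 0 0 0 0 0 1' >/dev/null; python3 -c "
from h import *
nu();st()
plan(read_state()['tcp_pos'],107.1,1,1)"
```

```text
t17.50 n 19.6 u 536.2 z 69.3 Fn 0.3 Fu -1.3 Fz -1.2 M [-0.172  0.356  0.031] yaw 107.13 tilt [-2.  -0.6] w 17.3 q6 -93.7
t17.50 p [506.7 176.3  69.3] yaw 107.13 tilt [-0.002  -0.0006] F [-1.3 -0.1 -1.2] M [-0.172  0.356  0.031] w 17.3 q6 -93.7
0.03 -0.00 -0.12 0.00 0.00 0.00 1
```

```bash
python3 -m creep '0 0 0 -0.05 0.06 0 1; 0 0 0 0 0 0 1' >/dev/null; python3 -c "
from h import *
nu()";python3 -m creep '0 0 0 0 0.04 0 1; 0 0 0 0 0 0 1' >/dev/null; python3 -c "
from h import *
nu()"
```

```text
t17.75 n 19.6 u 536.1 z 69.9 Fn -0.4 Fu -1.6 Fz -1.3 M [-0.103  0.214 -0.062] yaw 107.12 tilt [-0.6 -0.2] w 17.3 q6 -93.7
t18.00 n 19.5 u 536.1 z 70.0 Fn -0.1 Fu -1.3 Fz -2.5 M [-0.031  0.146 -0.027] yaw 107.12 tilt [0.4 0.1] w 17.3 q6 -93.7
```

```bash
python3 -c "
from h import *
f=lambda x,y,k,ox,oy:((x+.5)/k-.5+ox,(y+.5)/k-.5+oy)
n=np.array([-.294,.956,0]);u=np.array([.956,.294,0])
for p in ((309,403),(309,410)):
  X=ray('scene',f(*p,9,395,165),.1003);print(X@n,X@u)
";python3 -m creep '0 0 0 0 0.03 0 1; 0 0 0 0.07 0 0 1; 0 0 0 0 0 0 0.7;0 0 0 0 0 0 0.3;0 0 0 0 0 0 0.3' >/dev/null; python3 -c "
from h import *
nu()"
```

```text
0.018798257704422748 0.535990365039144
0.019056389879779624 0.5380682755000431
t18.62 n 19.5 u 537.1 z 70.5 Fn 0.3 Fu -0.0 Fz 0.0 M [-0.011 -0.047  0.032] yaw 107.12 tilt [3.4 0.9] w 29.9 q6 -93.7
```

```bash
python3 -m creep '0 0 0 0 0.2 0 0.3; 0 0 0 0.15 0.18 0 0.3; 0 0 0 0.15 0 0 0.3; 0 0 0 0 0 0 0.3' >/dev/null; python3 -c "
from h import *
nu()
s=snapshot('scene')
g=lambda im,x,y,w,h,k:cv2.resize(im[y:y+h,x:x+w],None,fx=k,fy=k,interpolation=cv2.INTER_CUBIC)
cv2.imwrite('pics/c2.png',g(s,405,192,45,45,13))"
```

```text
t19.12 n 19.5 u 533.6 z 68.0 Fn -0.2 Fu -0.3 Fz -0.7 M [-0.04   0.016  0.016] yaw 107.12 tilt [4.9 1.2] w 29.9 q6 -93.7
```

View pics/c2.png

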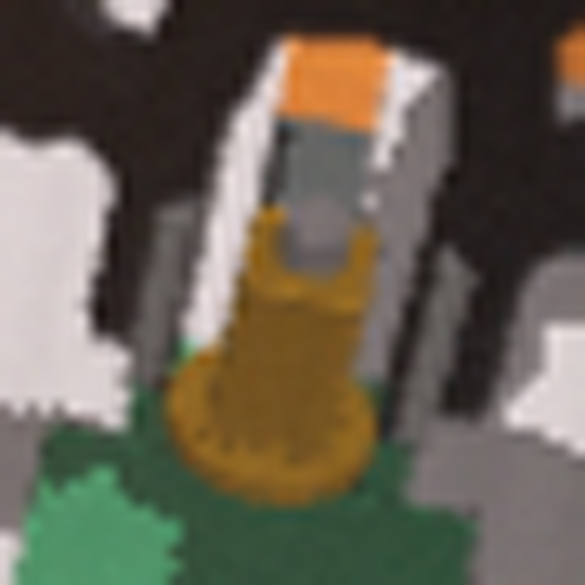

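```bash
python3 -c "
from h import *
f=lambda x,y:((x+.5)/13-.5+405,(y+.5)/13-.5+192)
n=np.array([-.294,.956,0]);u=np.array([.956,.294,0])
for p,z in (((320,220),.1),((271,431),.0575),((307,300),.0935)):
  X=ray('scene',f(*p),z);print(X@n,X@u)
"
```

```text
0.018981348696464475 0.5331641527548584
0.019584292789220303 0.5332976495817883
0.01956455150109741 0.54299113413807
```

The bolt axis is at u ≈ 533.3 mm and the TCP at 533.6, so the regrip is centred. Closing now, then turning.

```bash
python3 -m creep '0 0.1 0.25 0 0 0 0.5; 0 0 0 0 0 0 0.7; 0 0 0 0 0 0 0.9; 0 0 0 0 0 0 1; 0 0 0 0 0 0 1; 0 0 0 0 0 0 1' 70 >/dev/null; python3 -c "
from h import *
nu()"
```

```text
t19.93 n 19.5 u 533.9 z 68.3 Fn 1.0 Fu -0.0 Fz 0.1 M [ 0.066 -0.007 -0.   ] yaw 107.12 tilt [ 1.2 -1.7] w 17.0 q6 -93.6
```

```bash
python3 -m creep '5 0 0 -0.03 0 0 1; 8 0 0 0 0 0 1; 8 0 0 0 0 0 1; 8 0 0 0 0 0 1;0 0 0 0 0 0 1' >/dev/null; python3 -c "
from h import *
nu()"
```

```text
t20.55 n 19.3 u 533.8 z 68.3 Fn -0.7 Fu -0.6 Fz -0.2 M [0.046 0.085 0.013] yaw 77.28 tilt [ 1.4 -2.2] w 16.4 q6 -63.7
```

```bash
python3 -m creep '8 0 0 0 0 0 1; 8 0 0 0 0 0 1; 8 0 0 0 0 0 1; 8 0 0 0 0 0 1;0 0 0 0 0 0 1' >/dev/null; python3 -c "
from h import *
nu()"; python3 -m creep '8 0 0 0 0 0 1; 8 0 0 0 0 0 1; 5 0 0 0 0 0 1; 0 0 0 0 0 0 1' >/dev/null; python3 -c "
from h import *
nu()"
```

```text
t21.18 n 18.9 u 533.5 z 68.3 Fn 0.3 Fu -0.4 Fz 0.2 M [ 0.059  0.053 -0.015] yaw 45.06 tilt [ 0.8 -3.1] w 16.7 q6 -31.5
t21.68 n 18.9 u 533.1 z 68.3 Fn 1.6 Fu -0.0 Fz 0.5 M [-0.006  0.051 -0.025] yaw 24.34 tilt [-0.2 -3.6] w 16.5 q6 -10.8
```

```bash
python3 -m creep '8 0 0 0 0 0 1; 8 0 0 0 0 0 1; 0 0 0 0 0 0 1' >/dev/null; python3 -c "
from h import *
nu()"; python3 -m creep '8 0 0 0.02 0 0 1; 8 0 0 0.02 0 0 1; 0 0 0 0 0 0 1' >/dev/null; python3 -c "
from h import *
nu()"
```

```text
t22.05 n 18.9 u 533.0 z 68.2 Fn 0.0 Fu 0.2 Fz -0.1 M [ 0.069  0.006 -0.025] yaw 8.58 tilt [-0.5 -3.7] w 16.8 q6 5.0
t22.43 n 18.9 u 532.9 z 67.4 Fn -0.3 Fu -0.1 Fz 0.5 M [ 0.022 -0.033 -0.061] yaw -7.03 tilt [-0.6 -3.7] w 16.5 q6 20.6
```

```bash
python3 -m creep '8 0 0 0.02 0 0 1; 8 0 0 0.02 0 0 1; 0 0 0 0 0 0 1' >/dev/null; python3 -c "
from h import *
nu()"; python3 -m creep '8 0 0 0.02 0 0 1; 8 0 0 0.02 0 0 1; 0 0 0 0 0 0 1' >/dev/null; python3 -c "
from h import *
nu()"
```

```text
t22.80 n 19.0 u 532.8 z 66.6 Fn -0.0 Fu 0.2 Fz 0.3 M [ 0.021 -0.055  0.019] yaw -22.57 tilt [-0.7 -3.6] w 16.4 q6 36.1
t23.18 n 19.0 u 532.8 z 66.1 Fn -0.1 Fu 0.1 Fz 0.1 M [-0.011 -0.11   0.014] yaw -38.06 tilt [-0.7 -3.6] w 16.8 q6 51.6
```

```bash
python3 -m creep '8 0 0 0.03 0 0 1; 8 0 0 0.02 0 0 1; 0 0 0 0 0 0 1' >/dev/null; python3 -c "
from h import *
nu()"; python3 -m creep '8 0 0 0.03 0 0 1; 8 0 0 0.02 0 0 1; 0 0 0 0 0 0 1' >/dev/null; python3 -c "
from h import *
nu()"
```

```text
t23.55 n 19.1 u 532.7 z 66.1 Fn 0.8 Fu -0.5 Fz -2.1 M [ 0.039 -0.081 -0.035] yaw -53.52 tilt [-1.1 -3.6] w 16.3 q6 67.1
t23.93 n 19.2 u 532.8 z 66.1 Fn -0.0 Fu 0.9 Fz -0.8 M [-0.008 -0.091 -0.057] yaw -68.97 tilt [-1.3 -3.5] w 16.7 q6 82.5
```

```bash
python3 -m creep '8 0 0 0.04 0 0 1; 0 0 0 0 0 0 1' >/dev/null; python3 -c "
from h import *
nu()"; python3 -m creep '8 0 0 0.04 0 0 1; 0 0 0 0 0 0 1' >/dev/null; python3 -c "
from h import *
nu()"
```

```text
t24.18 n 19.2 u 532.8 z 66.1 Fn -0.1 Fu -0.1 Fz -0.6 M [ 0.034 -0.01  -0.017] yaw -76.51 tilt [-1.5 -3.5] w 16.9 q6 90.1
t24.43 n 19.2 u 532.8 z 66.0 Fn -0.1 Fu -1.1 Fz -0.6 M [ 0.106  0.03  -0.128] yaw -84.07 tilt [-1.7 -3.4] w 16.8 q6 97.6
```

```bash
python3 -m creep '0 0 0 0.06 0 0 1; 0 0 0 0 0 0 1' >/dev/null; python3 -c "
from h import *
nu()"; python3 -m creep '0 0 0 0 0 0 1' >/dev/null; python3 -c "
from h import *
nu()"; python3 -m creep '0 0 0 0 0 0 1' >/dev/null; python3 -c "
from h import *
nu()"
```

```text
t24.68 n 19.2 u 532.8 z 66.0 Fn -0.2 Fu -0.5 Fz 0.8 M [ 0.054  0.093 -0.096] yaw -83.69 tilt [-2.1 -3.2] w 16.8 q6 97.2
t24.80 n 19.2 u 532.8 z 66.0 Fn -0.0 Fu -1.9 Fz 2.8 M [ 0.098  0.16  -0.173] yaw -83.60 tilt [-2.1 -3.1] w 16.4 q6 97.1
t24.93 n 19.2 u 532.8 z 66.0 Fn 0.5 Fu -1.5 Fz 2.9 M [ 0.065  0.196 -0.103] yaw -83.55 tilt [-2.1 -3.1] w 16.8 q6 97.1
```

The flange reached the fork with TCP z at 66.0, and the head has since been drawn up under the lips. Now I'll tighten in small steps and read the moment at the end of each active row.

```bash
python3 -m creep '3 0 0 -0.02 0 0 1' 90 >/dev/null; python3 -c "
from h import *
nu()"; python3 -m creep '3 0 0 0 0 0 1' >/dev/null; python3 -c "
from h import *
nu()"; python3 -m creep '3 0 0 0 0 0 1'  >/dev/null; python3 -c "
from h import *
nu();print(read_state()['tau'])"
```

```text
t25.05 n 19.2 u 532.8 z 66.0 Fn -0.4 Fu -1.1 Fz 0.1 M [0.155 0.063 0.323] yaw -86.52 tilt [-2.1 -3.2] w 16.1 q6 100.1
t25.18 n 19.2 u 532.8 z 66.0 Fn 0.7 Fu -1.1 Fz 3.1 M [0.159 0.239 0.38 ] yaw -89.49 tilt [-1.9 -3.5] w 16.3 q6 103.1
t25.30 n 19.2 u 532.8 z 66.0 Fn -0.2 Fu -1.4 Fz 2.2 M [0.204 0.197 0.499] yaw -92.44 tilt [-1.8 -3.8] w 16.1 q6 106.0
[ -0.55649657 -32.3225069  -31.51401043   0.03456333  -0.30766561
   0.120689  ]
```

```bash
python3 -m creep '2 0 0 0 0 0 1' >/dev/null; python3 -c "
from h import *
nu()"; python3 -m creep '1.5 0 0 0 0 0 1' >/dev/null; python3 -c "
from h import *
nu()"
```

```text
t25.43 n 19.3 u 532.8 z 66.0 Fn -0.7 Fu -1.7 Fz 1.8 M [0.151 0.24  0.493] yaw -94.38 tilt [-1.7 -4.2] w 16.6 q6 108.0
t25.55 n 19.3 u 532.8 z 66.0 Fn 0.7 Fu -1.3 Fz 2.8 M [0.172 0.223 0.504] yaw -95.88 tilt [-1.6 -4.5] w 16.5 q6 109.5
```

```bash
python3 -m creep '2.5 0 0 0 0 0 1' >/dev/null; python3 -c "
from h import *
nu()"; python3 -m creep '2.5 0 0 0 0 0 1' >/dev/null; python3 -c "
from h import *
nu()"
```

```text
t25.68 n 19.3 u 532.8 z 66.0 Fn 0.4 Fu -0.7 Fz 3.5 M [0.192 0.211 0.638] yaw -98.41 tilt [-1.5 -4.7] w 16.3 q6 112.1
t25.80 n 19.3 u 532.8 z 66.0 Fn 0.1 Fu -1.4 Fz 2.7 M [0.227 0.173 0.677] yaw -100.94 tilt [-1.4 -4.9] w 16.1 q6 114.6
```

```bash
python3 -m creep '0 0 0 0 0 0 1' >/dev/null; python3 -c "
from h import *
nu()"; python3 -m creep '0 0 0 0 0 0 1; 0 0 0 0 0 0 1; 0 0 0 0 0 0 1' >/dev/null; python3 -c "
from h import *
nu()"
```

```text
t25.93 n 19.3 u 532.8 z 66.0 Fn 0.7 Fu -1.4 Fz 2.2 M [0.141 0.138 0.48 ] yaw -100.89 tilt [-1.3 -5. ] w 16.5 q6 114.6
t26.30 n 19.3 u 532.8 z 66.0 Fn -0.1 Fu -1.8 Fz 2.5 M [0.153 0.143 0.51 ] yaw -100.82 tilt [-1.3 -5. ] w 16.4 q6 114.5
```

```bash
python3 -m creep '2 0 0 0 0 0 1' >/dev/null; python3 -c "
from h import *
nu()"; python3 -m creep '0 0 0 0 0 0 1; 0 0 0 0 0 0 1' >/dev/null; python3 -c "
from h import *
nu()"
```

```text
t26.43 n 19.3 u 532.8 z 66.0 Fn -0.2 Fu -1.7 Fz 3.0 M [0.224 0.186 0.629] yaw -102.90 tilt [-1.3 -5.1] w 16.2 q6 116.6
t26.68 n 19.3 u 532.8 z 66.0 Fn 0.0 Fu -1.4 Fz 1.4 M [0.142 0.19  0.584] yaw -102.93 tilt [-1.3 -5.1] w 16.4 q6 116.6
```

```bash
python3 -m creep '2 0 0 0 0 0 1' >/dev/null; python3 -c "
from h import *
nu()"; python3 -m creep '0 0 0 0 0 0 1; 0 0 0 0 0 0 1' >/dev/null; python3 -c "
from h import *
nu()"
```

```text
t26.80 n 19.3 u 532.8 z 66.0 Fn 0.6 Fu -1.6 Fz 2.3 M [0.269 0.158 0.84 ] yaw -105.01 tilt [-1.2 -5.1] w 16.5 q6 118.7
t27.05 n 19.3 u 532.8 z 66.0 Fn 0.6 Fu -2.1 Fz 2.3 M [0.229 0.193 0.709] yaw -105.03 tilt [-1.2 -5.2] w 16.6 q6 118.7
```

Snug at 0.71 N·m static and 0.84 peak. I'll release and withdraw.

```bash
python3 -m creep '0 0 0 0 0 0 0.6; 0 0 0 0 0 0 0.4; 0 0 0 0 0 0 0.2; 0 0 0 0 0 0 0.2' >/dev/null; python3 -c "
from h import *
nu()"; python3 -m creep '0 0 0 -0.5 0 0 0.2; 0 0 0 -1 0 0 0.2; 0 0 0 -2 0 0 0.2; 0 0 0 -3 0 0 0.2; 0 0 0 -3 0 0 0.2; 0 0 0 -3 0 0 0.2; 0 0 0 0 0 0 0.2' >/dev/null;  python3 - <<'E'
from h import *
nu()
s=snapshot('scene')
n=np.array([-.294,.956,0]);u=np.array([.956,.294,0])
old=cv2.imread('pics/c2.png')
cv2.imwrite('pics/d1.png',s)
hsv=cv2.cvtColor(s,cv2.COLOR_BGR2HSV)
# brass nut blob close to expected place
e=proj('scene',[*(n*.0193+u*.533)[:2],.07])[0].astype(int);print('exp',e)
x0,y0=e-20; c=hsv[y0:y0+40,x0:x0+40]
m=cv2.inRange(c,(15,120,40),(32,255,255))
k,l,st_,ce=cv2.connectedComponentsWithStats(m)
for i in range(1,k):
    if st_[i][4]>20: print(st_[i]+np.array([x0,y0,0,0,0]),ce[i]+[x0,y0])
# expected flange extents if flange at z .0552-.0592 ; grip top
th=np.linspace(0,2*np.pi,60);b=(n*.0193+u*.533)
for z in (.0552,.0592):
    q=proj('scene',[b+np.array([.015*np.cos(a),.015*np.sin(a),z]) for a in th]);print(z,q.min(0),q.max(0))
E
```

```text
t27.55 n 19.1 u 532.7 z 65.3 Fn 0.2 Fu 0.7 Fz -0.0 M [-0.005 -0.028 -0.006] yaw -105.24 tilt [-1.3 -4.8] w 34.5 q6 118.9
t28.43 n 19.7 u 533.8 z 198.4 Fn -0.3 Fu 1.2 Fz 0.3 M [0.005 0.    0.016] yaw -105.29 tilt [ 2.5 -3.7] w 34.1 q6 118.9
exp [426 220]
[417 209  18  22 251] [425.54581673 221.15139442]
0.0552 [417.04257346 219.87761961] [433.0664339  231.20594704]
0.0592 [417.38516828 218.41765653] [433.46525007 229.74386965]
```

```bash
python3 -c "
from station import *
print(finish_job())"
```

```text
the job is handed in; nothing more can be done
None
```

The job is handed in: the T-bolt is home in the jig's fork and the nut is tightened snug on it, at about 28 s of the 72 s allowed.

- **Placing:** I lifted the bolt from the holder and lowered its head through the slot with no real contact force. I then slid it until it met the fork's bottom, where the side force was about 2 N and the moment peaked at about 0.4 N·m. I eased back, regripped centred on the bolt axis and turned the nut clockwise.
- **Tightening:** The nut came down about 2.3 mm until the flange bore on the fork. I stopped at a turning moment of 0.71 N·m at rest. The peak while turning was 0.84 N·m, above the 0.6 N·m snug mark but below 1 N·m.
- **Last checks:** After release the forces read about zero with the gripper clear above the plate. The nut's outline in the camera picture matched a flange seated at the home position to about 1 pixel.

**Not seen directly:**
- The head square under the slot is inferred. There was no axial force over the first 83° or so of turning, and the nut tightened only after the expected 90° and thread travel.
- I did not take a new picture of the loose parts. I never moved the arm near them.

**Disagreements:** The two cameras differed by 1–2 mm on the plate's position. The moment about the vertical briefly read up to 0.17 N·m with the opposite sign just before the final tightening.

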